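# Pack the service tool tray

## Robot

A 6-joint arm with a two-finger parallel gripper is mounted at the origin on the work surface. World frame = base frame: x ahead of the robot, y to its left, z up, the work surface at z = 0. Lengths are in m, angles in rad, forces in N, time in s.
With the tool pointing down it reaches from about 0.3 to 0.875 m from the base axis. Payload 6.4 kg.
Tool frame: the origin (TCP) lies between the finger pads; the fingertips stand 8 mm ahead of it and the grasp point (between the pads) lies 11 mm behind it; z points along the fingers, y is the direction in which the jaws open and shut (so a half turn about z gives the same grasp; the last joint's range is limited). The gripper opens to 85 mm and grips with 20 to 120 N. Pads are 22 mm wide; open, the fingers measure 114 mm over their backs; the gripper's body (76 mm by 85 mm) begins 54 mm behind the grasp point. The pads swing forward as they close: fully open they stand 13 mm farther back than shut.
Start: joints at [-1.342, 0.181, 1.607, -0, 1.354, -0.206], TCP at [0.242, -0.522, 0.239] pointing down, gripper open.
Joint ranges: [-2.99, 2.99], [-0.89, 2.07], [0.3, 2.58], [-1.14, 4.28], [0, 2.63], [-3.12, 3.12]. Speed limits (rad/s): [2.57, 2.57, 3.01, 3.14, 3.14, 3.14].

## Interface

Orientations are given as a unit quaternion [w, x, y, z].
In Python, from bench import monitor, viewer, workorder, spotter gives the robot as it stands. The module is installed in compiled form; this text tells all that it offers.
- The arm moves only by the tool move_arm, never from a script. Its argument "motion" is a list of rows, each a list of 3 entries, a list of its own where there are three numbers: the shift along the tool's x, y, z in units of 60 mm (1.0 is 60 mm), then the turn, a rotation vector about the tool's x, y, z in units of 8 degrees (1.0 is 8 degrees), then the opening in per cent of the stroke, from 0 (shut) to 100 (fully open). In form: [[[dx, dy, dz], [rx, ry, rz], grip], ...]. A call has 1 to 10 rows; each row is the pose to reach, as a shift and turn from the pose commanded when the call began, along the tool's axes at that moment; what a row does not reach only later rows make up. A row lasts 1/8 s, in which the tool goes at most 62.5 mm and 10.7 degrees, less where a joint would pass 70% of its speed; a pose out of reach is approached as far as the arm can. A call with a gripper value outside its range is refused whole. The fingers move at their own pace and stop on an object; the grip force is fixed at half the most. Time passes only in rows, so rows that repeat a pose let the fingers close. It gives the time, the measured TCP pose, the force and the opening at its end, in the units of the state.
- monitor.get_obs(): the state, without advancing time (a new reading comes with each control period).
- viewer.camera(name): name is "side" or "top"; returns the picture (420x560x3 uint8, blue, green, red); there is no depth.
- viewer.calibration(name): a dict with "fovy" (degrees; the focal length in pixels is half the picture's height over the tangent of half this angle, whatever the lens; pixels are square), "cx", "cy" (the principal point, pixels), "extrinsics" (4x4, takes a point from camera to world coordinates). Camera axes: x right, y down, z forward; pixel columns grow to the right and rows downward; lengths in m; the calibration is good to about 2 mm. A picture is of the moment at which its call begins. calibration takes no time and is no camera call.
- workorder.hand_in(): hands the job in, once; it reports no verdict.
Trained networks look in the newest picture that a camera, given by its name, has taken for a name from the list of things; names that differ only in an ending like _2 or _b are one class to them, and where a whole thing is asked for, a point or a joint stands for the part that bears it (a point fixed in the world has none). Each returns a list of dicts, best first, with "score" (0 to 1); they miss things now and then, are a little off and sometimes report something else, mostly with a low value. They report only what shows in the picture. A call takes as long as a camera call. They do not tell look-alikes from the thing itself.
- spotter.search_frame(camera, name): "centre" ([column, row] as shares, 0 to 1, of the picture: columns of its width, rows of its height, amid what is visible of it).
- spotter.outline_of(camera, name): "region" (420x560 bool, what is visible of it) and "centre" ([column, row] as shares, 0 to 1, of the picture: columns of its width, rows of its height, amid what is visible of it).
The state is a dict: "time_s": time; "q": joint angles; "dq": joint speeds; "joint_efforts": joint torques, N m; "eef_pos": TCP position; "eef_rot": TCP orientation; "wrist_force": force on the tool from outside, world axes, zero at the start; "torque": the same for the moment, N m; "opening": opening from 0.0 (shut) to 1.0 (fully open).
Only numpy, scipy, OpenCV 4.12 (cv2) and the standard library are available. Lean on these libraries where they do the work, as an engineer would, in place of code of your own. Each camera call takes 0.05 s, during which the arm holds its last target. There are 200 camera calls.

## Task

Pack the service tray on the repair bench: lay the short screwdriver, the side cutters and the narrow scraper each in its own cut-out pocket, flat and fully down on the pocket floor. Leave the three look-alikes that have no pocket (the long screwdriver, the needle-nose pliers and the wide scraper) where they lie on the bench.

Things in the scene. Friction and masses are not known exactly. Their poses are not given: they have to be found in the camera images.
- driver: Short screwdriver, 150 mm long: yellow and black square handle 85 x 26 x 26 mm (x from -75 to +10 mm), steel blade 7 mm thick from x = +10 to +75 mm, its axis 13 mm up. Best gripped across the handle, at about x = -30 mm; about 90 g. Origin on its underside; z up, x points from the handle end to the working end. Lies flat on the table.
- cutter: Side cutters, 150 mm long: two yellow handles (52 mm over both, 18 mm high, x from -75 to 0 mm), a dark flat-sided pivot block 26 mm wide and 20 mm high from x = -5 to +35 mm, short stubby steel jaws to x = +75 mm. Rigid. Best gripped across the pivot block, at x = +14 mm; 170 g. Origin on its underside; z up, x points from the handle end to the working end. Lies flat on the table.
- scraper: Narrow scraper, 150 mm long: yellow and black handle 90 x 18 x 26 mm (long, wide, high; x from -75 to +15 mm), flat steel blade 44 mm wide and 4 mm thick, from x = +30 to +75 mm, 4 to 8 mm above the underside. Best gripped across the handle, at about x = -30 mm; about 100 g. Origin on its underside; z up, x points from the handle end to the working end. Lies flat on the table.
- driver_insert: Foam insert for the short screwdriver: wide, then a narrow slot. Black slab 172 x 78 x 20 mm, grey pocket floor, fixed in the tray; three lie side by side in any order. Origin: centre of underside, 4 mm above the table. Tool home: its origin over this one, x axes the same way; 8 mm play. Pocket floor 8 mm above origin, 12 mm deep; 42 mm wide from x = -83 to +18 mm, 23 mm from there to +83 mm.
- cutter_insert: Foam insert for the side cutters: wide, tapering to the jaws. Black slab 172 x 78 x 20 mm, grey pocket floor, fixed in the tray; three lie side by side in any order. Origin: centre of underside, 4 mm above the table. Tool home: its origin over this one, x axes the same way; 8 mm play. Pocket floor 11 mm above origin, 9 mm deep; 68 mm wide from x = -83 to -8 mm, 60 to +20, 42 to +43, 38 to +69, 30 to +83 mm.
- scraper_insert: Foam insert for the scraper: medium-wide, then very wide. Black slab 172 x 78 x 20 mm, grey pocket floor, fixed in the tray; three lie side by side in any order. Origin: centre of underside, 4 mm above the table. Tool home: its origin over this one, x axes the same way; 8 mm play. Pocket floor 8 mm above origin, 12 mm deep; 34 mm wide from x = -83 to +7 mm, 60 mm from there to +83 mm.
- long_driver: Look-alike, not to be moved: screwdriver with the same handle as the short one but a longer blade, 185 mm overall (blade tip at x = +110 mm). Origin on its underside; z up, x points from the handle end to the working end. Lies flat on the table.
- needle_pliers: Look-alike, not to be moved: pliers with the same handles and pivot block as the side cutters but a long slender nose, 180 mm overall (tip at x = +105 mm). Origin on its underside; z up, x points from the handle end to the working end. Lies flat on the table.
- wide_scraper: Look-alike, not to be moved: scraper with the same handle as the narrow one but a blade 66 mm wide; 150 mm overall. Origin on its underside; z up, x points from the handle end to the working end. Lies flat on the table.
Not all that is in view belongs to the job. Leave any green look-alike of the scraper_insert alone. What is shaped like the driver_insert but red is not meant.

How it is judged:
By the outcome, as a careful person would: the job done as asked, in the order asked, and still so for the second after the job is handed in, with the robot touching nothing.
It also fails if it takes over 88 s, if anything falls off the work surface, if the arm or the gripper's body presses on something with over 40 N, if the wrist force passes 120 N, or if a joint passes its speed limit or range.

## Working session

There is one attempt and no reset: what is moved stays moved. The work goes in short steps, Python scripts to look and compute and a tool call to move; the robot and the scene stay as the last step left them, time stands still between calls to the robot, and variables do not carry over. Pictures are saved under pics/ and viewed, about 12 in all and at most 16, crops included, and the job is handed in when it is done.

Besides the shell and the picture viewer there is one more tool, called after "Call:" in YAML: its name, and indented under it one key for each argument. move_arm: Moves the arm, as the interface text tells. Its arguments: {"type":"object","properties":{"motion":{"type":"array","items":{"type":"array"}}},"required":["motion"]}

```bash
mkdir -p pics; python3 - <<'E'
from bench import monitor, viewer
import cv2
for n in("top","side"):
    cv2.imwrite(f"pics/{n}0.png",viewer.camera(n)); c=viewer.calibration(n); print(n,c)
o=monitor.get_obs(); print(o)
E
```

```text
top {'fovy': 46.51586843701526, 'cx': 282.69679655104824, 'cy': 210.8608542881814, 'extrinsics': array([[ 0.02952279, -0.99262835,  0.11754731,  0.26098638],
       [-0.99952029, -0.02821549,  0.01277047, -0.09303055],
       [-0.00935968, -0.11786794, -0.99298517,  1.44268666],
       [ 0.        ,  0.        ,  0.        ,  1.        ]])}
side {'fovy': 56.0141095078981, 'cx': 282.0999350764422, 'cy': 215.07856102141153, 'extrinsics': array([[-0.7691964 , -0.48505715,  0.41600055, -0.09389786],
       [-0.63898684,  0.57802657, -0.50752448,  0.49836213],
       [ 0.00571901, -0.65620488, -0.75456109,  0.95405137],
       [ 0.        ,  0.        ,  0.        ,  1.        ]])}
{'time_s': 0.1, 'q': array([-1.34229119e+00,  1.81516617e-01,  1.60789015e+00, -3.98023226e-05,
        1.35379267e+00, -2.06284423e-01]), 'dq': array([-0.00068271, -0.00093476, -0.00236381, -0.00091342,  0.00182537,
        0.00065289]), 'joint_efforts': array([ 1.61620446e-04, -4.45876336e+01, -3.52236879e+01, -3.61255225e-04,
        4.20495504e-03, -2.41981394e-05]), 'eef_pos': array([ 0.2421032 , -0.52101872,  0.23845482]), 'eef_rot': array([-8.03129768e-04,  9.76461430e-01,  2.15690586e-01, -2.83555938e-05]), 'wrist_force': array([ 0.48430634, -0.74330227, -0.01930331]), 'torque': array([-0.03169616, -0.0536751 ,  0.00010714]), 'opening': 1.0016541903152862}
```

View pics/top0.png

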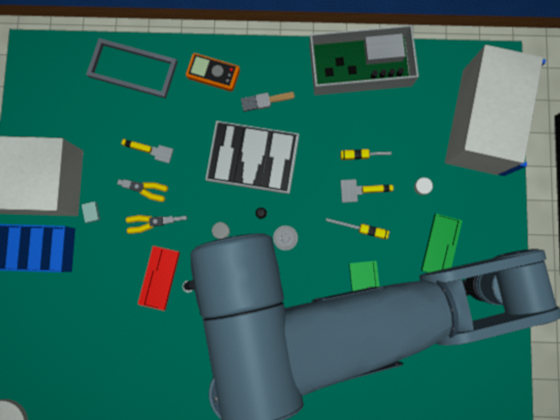

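View pics/side0.png

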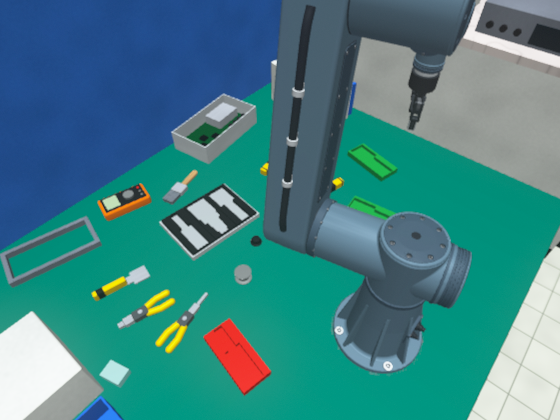

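```bash
cat > h.py <<'E'
import numpy as np,cv2
from bench import monitor,viewer,spotter
def cal(n):
    c=viewer.calibration(n); f=210/np.tan(np.radians(c["fovy"]/2)); return c,f
def unproj(n,uv,z):
    c,f=cal(n); E=c["extrinsics"]; uv=np.atleast_2d(uv).astype(float)
    d=np.c_[(uv[:,0]-c["cx"])/f,(uv[:,1]-c["cy"])/f,np.ones(len(uv))]@E[:3,:3].T
    return E[:3,3]+d*((z-E[2,3])/d[:,2])[:,None]
def proj(n,P):
    c,f=cal(n); E=c["extrinsics"]; p=(np.atleast_2d(P)-E[:3,3])@E[:3,:3]
    return np.c_[c["cx"]+f*p[:,0]/p[:,2],c["cy"]+f*p[:,1]/p[:,2]]
E
python3 - <<'E'
from h import *
im=viewer.camera("top")
def crop(a,b,w,h,s): return cv2.resize(im[b:b+h,a:a+w],None,fx=s,fy=s,interpolation=cv2.INTER_CUBIC)
L=crop(110,130,90,110,4);T=crop(200,115,105,85,4);R=crop(320,140,90,110,4)
out=np.zeros((440,780,3),np.uint8)
out[:,:360]=L; out[:,360:720]=R
cv2.imwrite("pics/tools.png",out); cv2.imwrite("pics/tray.png",crop(200,115,105,85,7))
for n in("driver","cutter","scraper","long_driver","driver_insert","cutter_insert","scraper_insert"):
    for r in spotter.outline_of("top",n)[:4]:
        c=np.array(r["centre"])*[560,420]; m=r["region"]
        print(n,round(r["score"],2),c.round(1),m.sum(),unproj("top",c,.01)[0].round(3),[round(x*3) for x in cv2.minAreaRect(np.argwhere(m)[:,::-1].astype(np.float32))[1]])
E
```

```text
cutter 0.74 [144.9 186.1] 562 [0.493 0.338 0.01 ] [151, 54]
scraper 0.92 [155.3 150.7] 435 [0.602 0.313 0.01 ] [152, 42]
long_driver 0.77 [371.2 228.4] 327 [ 0.386 -0.336  0.01 ] [189, 31]
driver_insert 0.79 [227.4 151.5] 1527 [0.605 0.096 0.01 ] [81, 173]
driver_insert 0.67 [157.7 278. ] 1670 [0.223 0.284 0.01 ] [86, 179]
cutter_insert 0.59 [255.2 156.6] 1577 [0.592 0.013 0.01 ] [84, 175]
scraper_insert 0.91 [276.6 161.6] 1495 [ 0.578 -0.052  0.01 ] [79, 173]
scraper_insert 0.86 [443.1 243.8] 1638 [ 0.347 -0.546  0.01 ] [89, 179]
scraper_insert 0.84 [363.3 276.5] 695 [ 0.246 -0.314  0.01 ] [80, 83]
```

View pics/tools.png

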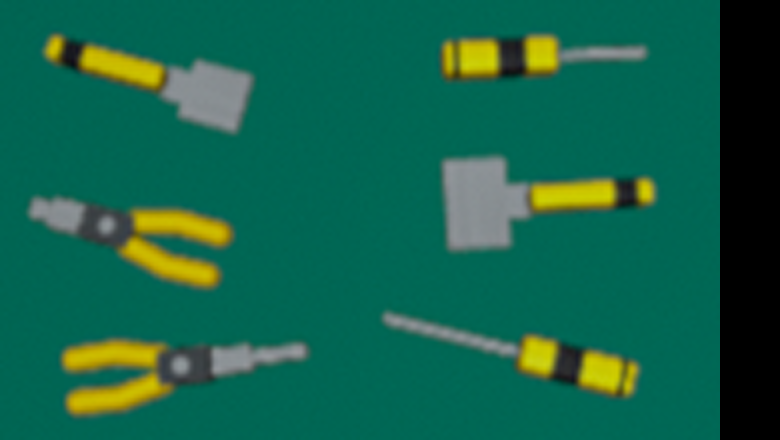

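View pics/tray.png

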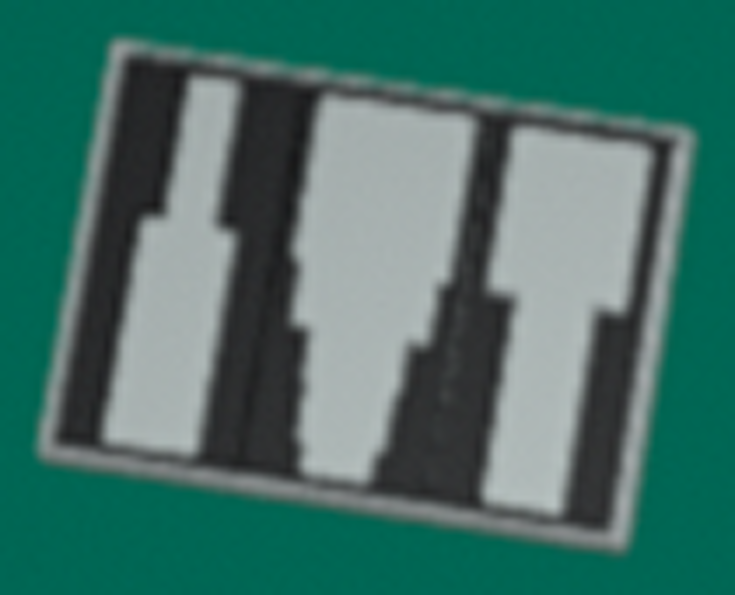

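```bash
cat > fit.py <<'E'
from h import *
from scipy.optimize import minimize
S=8
def box(x0,x1,w,z0,z1,y=0,y2=None,w2=None):
    y2=y if y2 is None else y2; w2=w if w2 is None else w2
    return np.array([[x,yy+s*ww/2,z] for x,yy,ww in((x0,y,w),(x1,y2,w2)) for s in(-1,1) for z in(z0,z1)])/1000
TOOL=dict(driver=[box(-75,10,26,0,26),box(10,75,7,9.5,16.5)],
 cutter=[box(-75,-30,11,0,18,20.5,16),box(-30,0,11,0,18,16,8),box(-75,-30,11,0,18,-20.5,-16),box(-30,0,11,0,18,-16,-8),box(-5,35,26,0,20),box(35,75,22,2,16,w2=14)],
 scraper=[box(-75,15,18,0,26),box(15,30,14,3,9),box(30,75,44,4,8)])
def steps(*a): return [(x0,x1,w) for x0,x1,w in a]
POCK=dict(driver=(8,steps((-83,18,42),(18,83,23))),
 cutter=(11,steps((-83,-8,68),(-8,20,60),(20,43,42),(43,69,38),(69,83,30))),
 scraper=(8,steps((-83,7,34),(7,83,60))))
def tf(p,P):
    c,s=np.cos(p[2]),np.sin(p[2]); R=np.array([[c,-s,0],[s,c,0],[0,0,1]]); return P@R.T+[p[0],p[1],p[3]]
def fill(cam,P,org,shape,hull=True):
    uv=(proj(cam,P)-org+.5)*S-.5; m=np.zeros(shape,np.uint8)
    q=np.round(uv*16).astype(np.int32)
    if hull: q=cv2.convexHull(q)
    cv2.fillPoly(m,[q.reshape(-1,1,2)],1,shift=4); return m
def render_tool(cam,name,p,org,shape):
    m=np.zeros(shape,np.uint8)
    for b in TOOL[name]: m|=fill(cam,tf(p,b),org,shape)
    return m
def render_pocket(cam,name,p,org,shape):
    zf,st=POCK[name]; ms=[]
    xy=[(x,w/2) for x0,x1,w in st for x in(x0,x1)]; xy=xy+[(x,-w) for x,w in xy[::-1]]
    for z in(zf,20):
        P=np.array([[x,y,z] for x,y in xy])/1000; ms.append(fill(cam,tf(p,P),org,shape,False))
    return ms[0]&ms[1]
def fit(cam,im,name,p0,kind,z0):
    render=render_tool if kind=="tool" else render_pocket
    L=.1; c=proj(cam,np.array([[p0[0]+a,p0[1]+b,.01] for a in(-L,L) for b in(-L,L)]))
    a=np.floor(c.min(0)).astype(int).clip(0); b=np.ceil(c.max(0)).astype(int)
    b=np.minimum(b,[im.shape[1],im.shape[0]])
    big=cv2.resize(im[a[1]:b[1],a[0]:b[0]],None,fx=S,fy=S,interpolation=cv2.INTER_CUBIC).astype(float)
    B,G,Rr=big[...,0],big[...,1],big[...,2]
    if kind=="tool":
        m=(Rr>48)|(G<65)
    else: m=(Rr>105)
    m=m.astype(np.uint8); shape=m.shape
    near=cv2.dilate(render(cam,name,list(p0)+[z0],a,shape),np.ones((121,121)))
    k,lab=cv2.connectedComponents(m) 
    if kind!="tool":   # keep components that overlap the guess best
        r=render(cam,name,list(p0)+[z0],a,shape)>0; ids=np.bincount(lab[r]); ids[0]=0; m=(lab==ids.argmax()).astype(np.uint8)
    else: m=m&near
    def cost(p):
        r=render(cam,name,list(p)+[z0],a,shape); return 1-(r&m).sum()/max(1,(r|m).sum())
    best=None
    for d in(-.1,0,.1):
        x0=np.array(p0)+[0,0,d]
        o=minimize(cost,x0,method="Nelder-Mead",options=dict(initial_simplex=np.vstack([x0]+[x0+e for e in np.diag([.01,.01,.12])]),xatol=1e-4,fatol=1e-4))
        if best is None or o.fun<best.fun: best=o
    r=render(cam,name,list(best.x)+[z0],a,shape)
    v=big.clip(0,255).astype(np.uint8).copy(); cs,_=cv2.findContours(r,cv2.RETR_EXTERNAL,cv2.CHAIN_APPROX_NONE); cv2.drawContours(v,cs,-1,(255,0,255),1)
    cs,_=cv2.findContours(m,cv2.RETR_EXTERNAL,cv2.CHAIN_APPROX_NONE); cv2.drawContours(v,cs,-1,(255,255,0),1)
    return best.x,1-best.fun,v
E
cat > run1.py <<'E'
from fit import *
tools=dict(driver=((367,154),-1.6),cutter=((141,188),1.3),scraper=((147,150),-1.8))
ins=dict(driver=((227,152),0),cutter=((255,157),3.14),scraper=((277,161),0))
for cam in("top","side"):
    im=viewer.camera(cam); vs=[]
    for kind,d,z0 in(("tool",tools,0),("pocket",ins,.004)):
        for n,(uv,yaw) in d.items():
            w=unproj("top",np.array(uv),.01)[0]
            if cam=="side" and kind=="tool" and n=="driver": continue
            x,s,v=fit(cam,im,n,[w[0],w[1],yaw-(.1 if kind=="pocket" else 0)],kind,z0)
            print(cam,kind,n,x[:2].round(4),x[2].round(3),"IoU",s.round(3)); vs.append(cv2.resize(v,(260,260)))
    while len(vs)<6: vs.append(vs[0]*0)
    cv2.imwrite(f"pics/fit_{cam}.png",np.vstack([np.hstack(vs[:3]),np.hstack(vs[3:])]))
E
python3 run1.py
```

```text
top tool driver [ 0.6096 -0.3164] -1.499 IoU 0.906
top tool cutter [0.4886 0.3488] 1.349 IoU 0.681
top tool scraper [0.6078 0.3404] -1.816 IoU 0.874Traceback (most recent call last):
  File "run1.py", line 10, in <module>
    x,s,v=fit(cam,im,n,[w[0],w[1],yaw-(.1 if kind=="pocket" else 0)],kind,z0)
          ~~~^^^^^^^^^^^^^^^^^^^^^^^^^^^^^^^^^^^^^^^^^^^^^^^^^^^^^^^^^^^^^^^^
  File "fit.py", line 52, in fit
    o=minimize(cost,x0,method="Nelder-Mead",options=dict(initial_simplex=np.vstack([x0]+[x0+e for e in np.diag([.01,.01,.12])]),xatol=1e-4,fatol=1e-4))
    res = _minimize_neldermead(fun, x0, args, callback, bounds=bounds,
                               **options)
    fxr = func(xr)
    fx = function(np.copy(x), *(wrapper_args + args))
  File "fit.py", line 48, in cost
    r=render(cam,name,list(p)+[z0],a,shape); return 1-(r&m).sum()/max(1,(r|m).sum())
  File "fit.py", line 29, in render_pocket
    P=np.array([[x,y,z] for x,y in xy])/1000; ms.append(fill(cam,tf(p,P),org,shape,False))
                                                        ~~~~^^^^^^^^^^^^^^^^^^^^^^^^^^^^^
  File "fit.py", line 17, in fill
    uv=(proj(cam,P)-org+.5)*S-.5; m=np.zeros(shape,np.uint8)
        ~~~~^^^^^^^
  File "h.py", line 10, in proj
    c,f=cal(n); E=c["extrinsics"]; p=(np.atleast_2d(P)-E[:3,3])@E[:3,:3]
        ~~~^^^
  File "h.py", line 4, in cal
    c=viewer.calibration(n); f=210/np.tan(np.radians(c["fovy"]/2)); return c,f
ValueError: time passes only in moves, steps and waits
```

```bash
sed -i 's/^def cal/import functools\n@functools.lru_cache\ndef cal/; ' h.py; sed -i '$a print(monitor.get_obs()["time_s"])' run1.py
sed -i 's/xy=xy+\[(x,-w)/xy=xy+[(x,-w)/' fit.py; python3 run1.py; cd pics && python3 -c "
import cv2,numpy as np
cv2.imwrite('both.png',cv2.resize(np.hstack([cv2.imread('fit_top.png'),cv2.imread('fit_side.png')])[:,:],(800,267)) ) "
```

```text
top tool driver [ 0.6095 -0.3164] -1.502 IoU 0.906
top tool cutter [0.4886 0.3488] 1.349 IoU 0.68
top tool scraper [0.6078 0.34  ] -1.815 IoU 0.875
top pocket driver [0.6014 0.1008] -0.129 IoU 0.976
top pocket cutter [0.5909 0.0214] 3.014 IoU 0.976
top pocket scraper [ 0.5806 -0.0579] -0.129 IoU 0.969
side tool cutter [0.4901 0.3466] 1.34 IoU 0.866
side tool scraper [0.6086 0.3388] -1.821 IoU 0.896
side pocket driver [0.6024 0.1   ] -0.138 IoU 0.939
side pocket cutter [0.5927 0.0208] 3.013 IoU 0.963
side pocket scraper [ 0.5824 -0.0586] -0.135 IoU 0.95
0.65
```

View pics/fit_top.png

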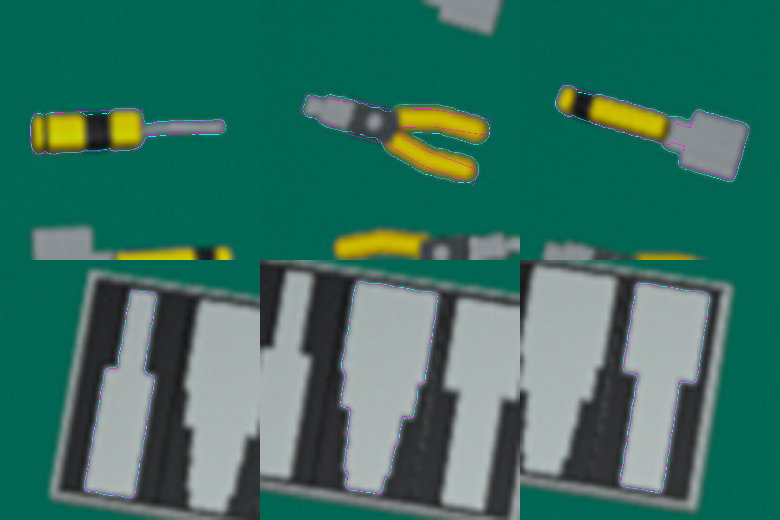

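The fits agree between the two cameras to within about 2 mm. Candidates at their top-view pixels:
- **Drivers:** short (367,154), long (358,229).
- **Pliers:** cutters (143,188), needle-nose (155,223).
- **Scrapers:** narrow (147,150), wide (368,189).
- **Pockets:** white/black tray at (252,157). The red decoy is at (157,278), the green ones at (443,244) and (363,276).

I choose the short driver at (367,154), the cutters at (143,188) and the narrow scraper at (147,150). The crops confirmed the blade, jaw and length differences.

```bash
cat > tgt.py <<'E'
import sys,numpy as np
from scipy.spatial.transform import Rotation as R
from bench import monitor
def go(*targets):
    o=monitor.get_obs(); w=o["eef_rot"]; r=R.from_quat(w,scalar_first=True)
    print("t",round(o["time_s"],2),"pos",o["eef_pos"].round(4),"open",round(o["opening"],3),"F",o["wrist_force"].round(1))
    for x,y,z,psi in targets:
        T=R.from_matrix(np.array([[np.cos(psi),np.sin(psi),0],[np.sin(psi),-np.cos(psi),0],[0,0,-1]]))
        print((r.inv().apply(np.array([x,y,z])-o["eef_pos"])/.06).round(3),(np.degrees((r.inv()*T).as_rotvec())/8).round(3))
if __name__=="__main__": go(*[[float(v) for v in a.split(",")] for a in sys.argv[1:]])
E
python3 tgt.py .6079,-.2871,.15,1.64 .6079,-.2871,.02,1.64
```

```text
t 0.65 pos [ 0.2422 -0.5215  0.2393] open 0.998 F [ 0.5 -1.   0.2]
[ 7.173 -0.977  1.489] [ 0.     0.    -8.632]
[ 7.173 -0.977  3.655] [ 0.     0.    -8.632]
```

Call:
move_arm:
  motion:
    - [[7.173,-0.977,1.49],[0,0,-8.63],70]
    - [[7.173,-0.977,1.49],[0,0,-8.63],70]
    - [[7.173,-0.977,1.49],[0,0,-8.63],70]
    - [[7.173,-0.977,1.49],[0,0,-8.63],70]
    - [[7.173,-0.977,1.49],[0,0,-8.63],70]
    - [[7.173,-0.977,1.49],[0,0,-8.63],70]
    - [[7.173,-0.977,1.49],[0,0,-8.63],70]
    - [[7.173,-0.977,1.49],[0,0,-8.63],70]
    - [[7.173,-0.977,1.49],[0,0,-8.63],70]
    - [[7.173,-0.977,1.49],[0,0,-8.63],70]

```text
time_s: 1.9
eef_pos: [0.607, -0.2883, 0.1504]
eef_rot: [0.0, 0.683, 0.73, -0.0]
wrist_force: [-0.2, 0.6, 0.2]
opening: 0.697
```

```bash
python3 tgt.py .6079,-.2871,.06,1.64 .6079,-.2871,.02,1.64
```

```text
t 1.9 pos [ 0.607  -0.2883  0.1504] open 0.697 F [-0.2  0.6  0.2]
[0.019 0.015 1.506] [ 0.001  0.004 -0.015]
[0.02  0.015 2.173] [ 0.001  0.004 -0.015]
```

Call:
move_arm:
  motion:
    - [[0.02,0.015,0.8],[0,0,0],70]
    - [[0.02,0.015,1.5],[0,0,0],70]
    - [[0.02,0.015,1.9],[0,0,0],70]
    - [[0.02,0.015,2.17],[0,0,0],70]
    - [[0.02,0.015,2.17],[0,0,0],70]
    - [[0.02,0.015,2.17],[0,0,0],15]
    - [[0.02,0.015,2.17],[0,0,0],15]
    - [[0.02,0.015,2.17],[0,0,0],15]
    - [[0.02,0.015,2.17],[0,0,0],15]
    - [[0.02,0.015,2.17],[0,0,0],15]

```text
time_s: 3.15
eef_pos: [0.6098, -0.2866, 0.0217]
eef_rot: [0.002, 0.682, 0.731, 0.0]
wrist_force: [-0.4, 0.5, 5.8]
opening: 0.281
```

```bash
python3 - <<'E'
from h import *
im=viewer.camera("top"); s=viewer.camera("side")
a=cv2.resize(im[90:250,290:450],(480,480)); 
cv2.imwrite("pics/g1.png",a); print(monitor.get_obs()["opening"])
E
```

```text
0.28329045751208914
```

View pics/g1.png

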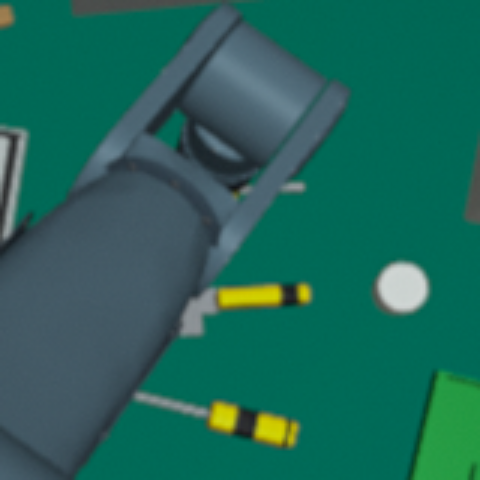

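```bash
python3 tgt.py .6098,-.2866,.14,1.64 .5725,.1044,.14,3.007
```

```text
t 3.25 pos [ 0.6099 -0.2866  0.0217] open 0.283 F [-1.1 -1.2  6.2]
[-0.004  0.004 -1.971] [ 0.017  0.016 -0.   ]
[ 6.54  -0.166 -1.986] [ 4.000e-03  2.500e-02 -9.791e+00]
```

Call:
move_arm:
  motion:
    - [[0,0,-0.7],[0,0,0],15]
    - [[0,0,-1.4],[0,0,0],15]
    - [[0,0,-1.98],[0,0,0],15]
    - [[1.0,0,-1.98],[0,0,-1.3],15]
    - [[2.0,0,-1.98],[0,0,-2.6],15]
    - [[3.0,0,-1.98],[0,0,-3.9],15]
    - [[4.0,-0.1,-1.98],[0,0,-5.2],15]
    - [[5.0,-0.1,-1.98],[0,0,-6.5],15]
    - [[6.0,-0.15,-1.98],[0,0,-7.8],15]
    - [[6.54,-0.166,-1.98],[0,0,-9.1],15]

```text
time_s: 4.5
eef_pos: [0.5707, 0.1081, 0.1387]
eef_rot: [-0.0, 0.111, 0.994, 0.0]
wrist_force: [0.0, -0.1, -0.7]
opening: 0.282
```

```bash
python3 tgt.py .5725,.1044,.06,3.007 .5725,.1044,.035,3.007; python3 - <<'E'
from h import *
cv2.imwrite("pics/c1.png",viewer.camera("side"))
E
```

```text
t 4.5 pos [0.5707 0.1081 0.1387] open 0.282 F [ 0.  -0.1 -0.7]
[-0.042 -0.054  1.312] [ 0.003 -0.    -0.631]
[-0.042 -0.054  1.729] [ 0.003 -0.    -0.631]
```

View pics/c1.png

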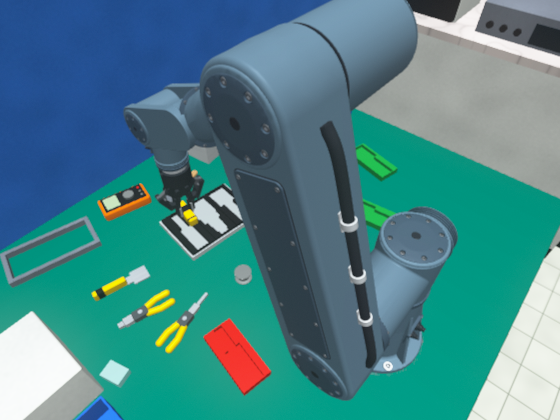

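Driver is held, seen at (188,214) above its pocket. I'll lower it.

Call:
move_arm:
  motion:
    - [[-0.042,-0.054,0],[0,0,-0.63],15]
    - [[-0.042,-0.054,0],[0,0,-0.63],15]
    - [[-0.042,-0.054,0.5],[0,0,-0.63],15]
    - [[-0.042,-0.054,1.0],[0,0,-0.63],15]
    - [[-0.042,-0.054,1.3],[0,0,-0.63],15]
    - [[-0.042,-0.054,1.55],[0,0,-0.63],15]
    - [[-0.042,-0.054,1.65],[0,0,-0.63],15]
    - [[-0.042,-0.054,1.72],[0,0,-0.63],15]
    - [[-0.042,-0.054,1.72],[0,0,-0.63],15]

```text
time_s: 5.68
eef_pos: [0.5737, 0.1013, 0.0356]
eef_rot: [0.0, 0.072, 0.997, 0.0]
wrist_force: [0.7, -0.1, -0.4]
opening: 0.285
```

```bash
python3 tgt.py .5725,.1044,.0345,3.007 .5725,.1044,.033,3.007
```

```text
t 5.67 pos [0.5737 0.1013 0.0356] open 0.285 F [ 0.7 -0.1 -0.4]
[0.027 0.049 0.019] [ 0.     0.004 -0.063]
[0.027 0.049 0.044] [ 0.     0.004 -0.063]
```

Call:
move_arm:
  motion:
    - [[0.027,0.05,0],[0,0,-0.06],15]
    - [[0.027,0.05,0.0],[0,0,-0.06],15]
    - [[0.027,0.05,0.03],[0,0,-0.06],15]
    - [[0.027,0.05,0.05],[0,0,-0.06],15]
    - [[0.027,0.05,0.05],[0,0,-0.06],15]

```text
time_s: 6.3
eef_pos: [0.5725, 0.1045, 0.0337]
eef_rot: [0.0, 0.067, 0.998, 0.0]
wrist_force: [-4.7, 0.1, 10.2]
opening: 0.284
```

Call:
move_arm:
  motion:
    - [[0.027,0.05,0.03],[0,0,-0.06],50]
    - [[0.027,0.05,0.03],[0,0,-0.06],50]
    - [[0.027,0.05,0.0],[0,0,-0.06],50]
    - [[0.027,0.05,-0.5],[0,0,-0.06],50]
    - [[0.027,0.05,-1.2],[0,0,-0.06],50]
    - [[0.027,0.05,-2.0],[0,0,-0.06],50]
    - [[0.027,0.05,-2.0],[0,0,-0.06],60]

```text
time_s: 7.18
eef_pos: [0.5743, 0.1076, 0.1572]
eef_rot: [0.005, 0.063, 0.998, 0.0]
wrist_force: [1.4, 0.2, -0.5]
opening: 0.598
```

```bash
python3 tgt.py .4925,.3613,.15,1.345
```

```text
t 7.17 pos [0.5743 0.1076 0.1572] open 0.598 F [ 1.4  0.2 -0.5]
[1.887 4.023 0.107] [ 0.06   0.043 11.961]
```

Call:
move_arm:
  motion:
    - [[1.887,4.023,0],[0,0,12],70]
    - [[1.887,4.023,0],[0,0,12],70]
    - [[1.887,4.023,0],[0,0,12],70]
    - [[1.887,4.023,0],[0,0,12],70]
    - [[1.887,4.023,0],[0,0,12],70]
    - [[1.887,4.023,0],[0,0,12],70]
    - [[1.887,4.023,0],[0,0,12],70]
    - [[1.887,4.023,0],[0,0,12],70]
    - [[1.887,4.023,0],[0,0,12],70]
    - [[1.887,4.023,0],[0,0,12],70]

```text
time_s: 8.43
eef_pos: [0.4886, 0.361, 0.151]
eef_rot: [-0.0, 0.785, 0.62, -0.001]
wrist_force: [0.8, -0.1, -0.9]
opening: 0.703
```

Call:
move_arm:
  motion:
    - [[0,0,0],[0,0,0],70]
    - [[0,0,0],[0,0,0],70]
    - [[0,0,0],[0,0,0],70]

```text
time_s: 8.8
eef_pos: [0.4891, 0.3613, 0.1521]
eef_rot: [-0.0, 0.784, 0.621, -0.0]
wrist_force: [0.9, -0.1, 0.0]
opening: 0.699
```

```bash
python3 tgt.py .4925,.3613,.018,1.345; python3 - <<'E'
from fit import *
im=viewer.camera("top"); 
x,s,v=fit("top",im,"driver",[.6019,.1004,-.133],"tool",.012) if 0 else (0,0,0)
cv2.imwrite("pics/t2.png",np.hstack([cv2.resize(im[115:200,200:305],None,fx=4.5,fy=4.5,interpolation=cv2.INTER_CUBIC),cv2.resize(im[140:225,105:175],None,fx=4.5,fy=4.5,interpolation=cv2.INTER_CUBIC)]))
E
```

```text
t 8.8 pos [0.4891 0.3613 0.1521] open 0.699 F [ 0.9 -0.1  0. ]
[0.013 0.056 2.234] [-0.002  0.001 -0.036]
```

View pics/t2.png

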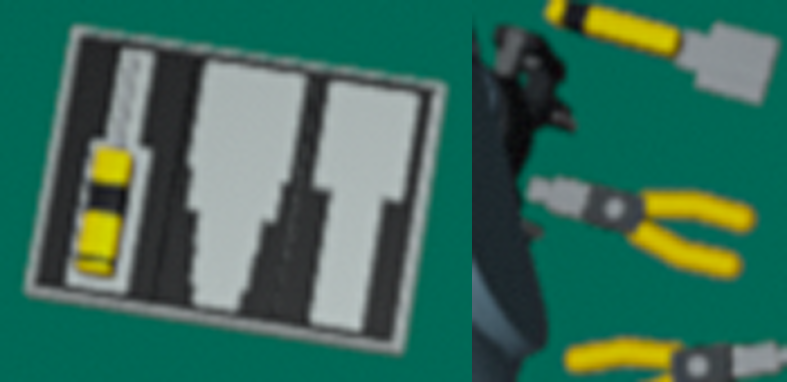

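Call:
move_arm:
  motion:
    - [[0.013,0.056,0.8],[0,0,0],70]
    - [[0.013,0.056,1.5],[0,0,0],70]
    - [[0.013,0.056,2.0],[0,0,0],70]
    - [[0.013,0.056,2.25],[0,0,0],70]
    - [[0.013,0.056,2.25],[0,0,0],70]
    - [[0.013,0.056,2.25],[0,0,0],10]
    - [[0.013,0.056,2.25],[0,0,0],10]
    - [[0.013,0.056,2.25],[0,0,0],10]
    - [[0.013,0.056,2.25],[0,0,0],10]
    - [[0.013,0.056,2.25],[0,0,0],10]

```text
time_s: 10.1
eef_pos: [0.4939, 0.3621, 0.0193]
eef_rot: [0.0, 0.784, 0.621, 0.002]
wrist_force: [-0.8, -0.5, 6.2]
opening: 0.286
```

Call:
move_arm:
  motion:
    - [[0,0,0],[0,0,0],10]
    - [[0,0,-0.3],[0,0,0],10]
    - [[0,0,-0.8],[0,0,0],10]
    - [[0,0,-1.5],[0,0,0],10]
    - [[0,0,-2.0],[0,0,0],10]
    - [[0,0,-2.0],[0,0,0],10]
    - [[0,0,-2.0],[0,0,0],10]

```text
time_s: 10.98
eef_pos: [0.492, 0.3611, 0.1367]
eef_rot: [-0.0, 0.784, 0.621, -0.001]
wrist_force: [-0.1, -0.0, -1.6]
opening: 0.282
```

```bash
python3 tgt.py .5773,.023,.137,3.01
```

```text
t 10.97 pos [0.492  0.3611 0.1367] open 0.282 F [-0.1 -0.  -1.6]
[-5.158e+00  2.676e+00 -3.000e-03] [-9.0000e-03 -1.0000e-03 -1.1963e+01]
```

Call:
move_arm:
  motion:
    - [[-0.5,0.25,0],[0,0,-1.2],10]
    - [[-1.0,0.5,0],[0,0,-2.4],10]
    - [[-1.6,0.8,0],[0,0,-3.6],10]
    - [[-2.2,1.1,0],[0,0,-4.8],10]
    - [[-2.8,1.4,0],[0,0,-6.0],10]
    - [[-3.3,1.7,0],[0,0,-7.2],10]
    - [[-3.9,2.0,0],[0,0,-8.4],10]
    - [[-4.4,2.25,0],[0,0,-9.6],10]
    - [[-4.8,2.5,0],[0,0,-10.8],10]
    - [[-5.158,2.676,0],[0,0,-11.96],10]

```text
time_s: 12.22
eef_pos: [0.5769, 0.0223, 0.1352]
eef_rot: [-0.002, 0.064, 0.998, 0.0]
wrist_force: [0.9, 0.5, -2.3]
opening: 0.284
```

Call:
move_arm:
  motion:
    - [[0,0,0],[0,0,0],10]
    - [[0,0,0],[0,0,0],10]
    - [[0,0,0],[0,0,0],10]

```text
time_s: 12.6
eef_pos: [0.5774, 0.0243, 0.1367]
eef_rot: [-0.001, 0.066, 0.998, 0.0]
wrist_force: [1.0, 1.5, -1.8]
opening: 0.282
```

```bash
python3 tgt.py .5773,.023,.06,3.01 .5773,.023,.0365,3.01;  python3 - <<'E'
from h import *
im=viewer.camera("side")
cv2.imwrite("pics/c2.png",cv2.resize(im[150:300,90:290],None,fx=4,fy=4,interpolation=cv2.INTER_CUBIC))
E
```

```text
t 12.6 pos [0.5774 0.0243 0.1367] open 0.282 F [ 1.   1.5 -1.8]
[-0.003 -0.022  1.278] [ 0.002 -0.009 -0.006]
[-0.004 -0.022  1.67 ] [ 0.002 -0.009 -0.006]
```

View pics/c2.png

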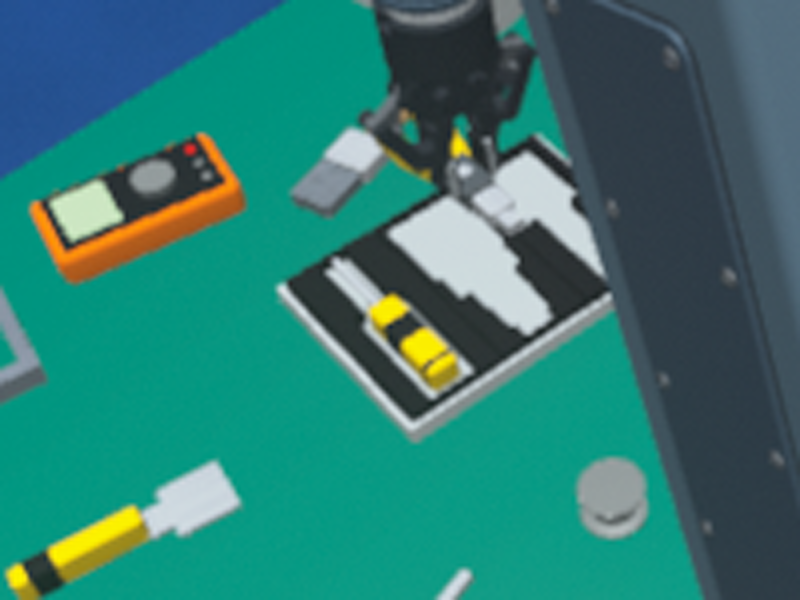

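The driver lies in its pocket (crop 410,340). The cutters are held level above theirs (crop 480,190), so I'll lower them.

Call:
move_arm:
  motion:
    - [[0,-0.02,0.5],[0,0,0],10]
    - [[0,-0.02,1.0],[0,0,0],10]
    - [[0,-0.02,1.35],[0,0,0],10]
    - [[0,-0.02,1.55],[0,0,0],10]
    - [[0,-0.02,1.65],[0,0,0],10]
    - [[0,-0.02,1.7],[0,0,0],10]
    - [[0,-0.02,1.71],[0,0,0],10]
    - [[0,-0.02,1.71],[0,0,0],10]

```text
time_s: 13.65
eef_pos: [0.5783, 0.0221, 0.0353]
eef_rot: [0.001, 0.066, 0.998, -0.0]
wrist_force: [-0.0, 0.1, -1.0]
opening: 0.283
```

Call:
move_arm:
  motion:
    - [[0,0,0.02],[0,0,0],10]
    - [[0,0,0.03],[0,0,0],10]
    - [[0,0,0.03],[0,0,0],10]

```text
time_s: 14.02
eef_pos: [0.5784, 0.022, 0.0342]
eef_rot: [0.0, 0.066, 0.998, -0.0]
wrist_force: [-3.2, 0.7, 7.5]
opening: 0.282
```

Call:
move_arm:
  motion:
    - [[0,0,-0.01],[0,0,0],45]
    - [[0,0,-0.01],[0,0,0],48]
    - [[0,0,-0.01],[0,0,0],48]
    - [[0,0,-0.3],[0,0,0],48]
    - [[0,0,-1.0],[0,0,0],48]
    - [[0,0,-2.0],[0,0,0],50]
    - [[0,0,-2.0],[0,0,0],60]
    - [[0,0,-2.0],[0,0,0],60]

```text
time_s: 15.02
eef_pos: [0.578, 0.0222, 0.1538]
eef_rot: [0.001, 0.066, 0.998, -0.0]
wrist_force: [-1.1, 0.0, 0.3]
opening: 0.6
```

```bash
python3 tgt.py .6155,.3685,.155,1.3236
```

```text
t 15.03 pos [0.578  0.0222 0.1538] open 0.6 F [-1.1  0.   0.3]
[ 0.14   5.805 -0.021] [8.0000e-03 8.0000e-03 1.2075e+01]
```

Call:
move_arm:
  motion:
    - [[0.14,5.805,0],[0,0,12.08],65]
    - [[0.14,5.805,0],[0,0,12.08],65]
    - [[0.14,5.805,0],[0,0,12.08],65]
    - [[0.14,5.805,0],[0,0,12.08],65]
    - [[0.14,5.805,0],[0,0,12.08],65]
    - [[0.14,5.805,0],[0,0,12.08],65]
    - [[0.14,5.805,0],[0,0,12.08],65]
    - [[0.14,5.805,0],[0,0,12.08],65]
    - [[0.14,5.805,0],[0,0,12.08],65]
    - [[0.14,5.805,0],[0,0,12.08],65]

```text
time_s: 16.27
eef_pos: [0.6141, 0.3681, 0.1504]
eef_rot: [-0.001, 0.79, 0.613, -0.002]
wrist_force: [0.3, 0.2, -0.3]
opening: 0.651
```

Call:
move_arm:
  motion:
    - [[0,0,0],[0,0,0],65]
    - [[0,0,0],[0,0,0],65]
    - [[0,0,0],[0,0,0],65]

```text
time_s: 16.65
eef_pos: [0.6152, 0.3684, 0.1525]
eef_rot: [-0.0, 0.789, 0.614, -0.0]
wrist_force: [0.5, 0.0, 0.1]
opening: 0.649
```

```bash
python3 tgt.py .6155,.3685,.02,1.3236; python3 - <<'E'
from h import *
im=viewer.camera("top"); 
cv2.imwrite("pics/t3.png",cv2.resize(im[115:200,110:305],None,fx=4,fy=4,interpolation=cv2.INTER_CUBIC))
E
```

```text
t 16.65 pos [0.6152 0.3684 0.1525] open 0.649 F [0.5 0.  0.1]
[0.004 0.006 2.208] [-0.004  0.003 -0.003]
```

View pics/t3.png

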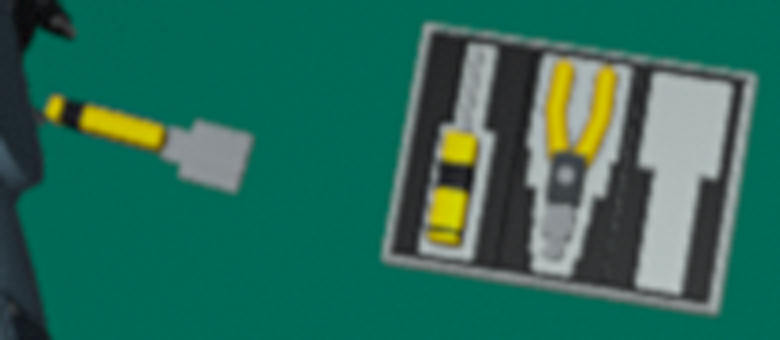

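Driver (crop 455,190) and cutters (crop 572,160) lie inside their pockets. Next is the scraper.

Call:
move_arm:
  motion:
    - [[0.005,0.005,0.8],[0,0,0],65]
    - [[0.005,0.005,1.5],[0,0,0],65]
    - [[0.005,0.005,1.9],[0,0,0],65]
    - [[0.005,0.005,2.21],[0,0,0],65]
    - [[0.005,0.005,2.21],[0,0,0],65]
    - [[0.005,0.005,2.21],[0,0,0],5]
    - [[0.005,0.005,2.21],[0,0,0],5]
    - [[0.005,0.005,2.21],[0,0,0],5]
    - [[0.005,0.005,2.21],[0,0,0],5]
    - [[0.005,0.005,2.21],[0,0,0],5]

```text
time_s: 17.95
eef_pos: [0.6171, 0.3693, 0.0224]
eef_rot: [0.0, 0.789, 0.614, 0.002]
wrist_force: [-0.2, -0.2, 6.3]
opening: 0.191
```

Call:
move_arm:
  motion:
    - [[0,0,0],[0,0,0],5]
    - [[0,0,0],[0,0,0],5]

```text
time_s: 18.2
eef_pos: [0.6171, 0.3693, 0.0225]
eef_rot: [0.0, 0.789, 0.614, 0.002]
wrist_force: [-1.0, 0.9, 7.4]
opening: 0.189
```

Call:
move_arm:
  motion:
    - [[0,0,-0.3],[0,0,0],5]
    - [[0,0,-0.8],[0,0,0],5]
    - [[0,0,-1.5],[0,0,0],5]
    - [[0,0,-2.0],[0,0,0],5]
    - [[0,0,-2.0],[0,0,0],5]
    - [[0,0,-2.0],[0,0,0],5]

```text
time_s: 18.95
eef_pos: [0.615, 0.3684, 0.1394]
eef_rot: [-0.0, 0.789, 0.614, -0.001]
wrist_force: [-0.1, 0.6, -0.6]
opening: 0.186
```

```bash
python3 tgt.py .551,-.0542,.139,3.0096
```

```text
t 18.95 pos [0.615  0.3684 0.1394] open 0.186 F [-0.1  0.6 -0.6]
[-7.09   0.695  0.013] [-1.200e-02 -3.000e-03 -1.208e+01]
```

Call:
move_arm:
  motion:
    - [[-0.7,0.07,0],[0,0,-1.2],5]
    - [[-1.4,0.14,0],[0,0,-2.4],5]
    - [[-2.1,0.21,0],[0,0,-3.6],5]
    - [[-2.8,0.28,0],[0,0,-4.8],5]
    - [[-3.5,0.35,0],[0,0,-6.0],5]
    - [[-4.2,0.42,0],[0,0,-7.2],5]
    - [[-4.9,0.49,0],[0,0,-8.4],5]
    - [[-5.6,0.56,0],[0,0,-9.6],5]
    - [[-6.4,0.63,0],[0,0,-10.8],5]
    - [[-7.09,0.695,0],[0,0,-12.08],5]

```text
time_s: 20.2
eef_pos: [0.5499, -0.0551, 0.1383]
eef_rot: [-0.002, 0.063, 0.998, 0.0]
wrist_force: [0.2, -0.1, -1.4]
opening: 0.191
```

Call:
move_arm:
  motion:
    - [[0,0,0],[0,0,0],5]
    - [[0,0,0],[0,0,0],5]
    - [[0,0,0],[0,0,0],5]
    - [[0,0,0],[0,0,0],5]

```text
time_s: 20.7
eef_pos: [0.5517, -0.0528, 0.1401]
eef_rot: [-0.0, 0.065, 0.998, 0.0]
wrist_force: [-0.2, 0.1, -1.3]
opening: 0.188
```

```bash
python3 tgt.py .551,-.0542,.0365,3.0096;  python3 - <<'E'
from h import *
a,b=viewer.camera("side"),viewer.camera("top")
f=lambda i:cv2.resize(i,None,fx=4,fy=4,interpolation=cv2.INTER_CUBIC)
cv2.imwrite("pics/c3.png",np.hstack([f(a[140:250,160:260]),f(b[100:210,205:305])]))
E
```

```text
t 20.7 pos [ 0.5517 -0.0528  0.1401] open 0.188 F [-0.2  0.1 -1.3]
[ 0.008 -0.025  1.726] [ 0.001 -0.003  0.007]
```

View pics/c3.png

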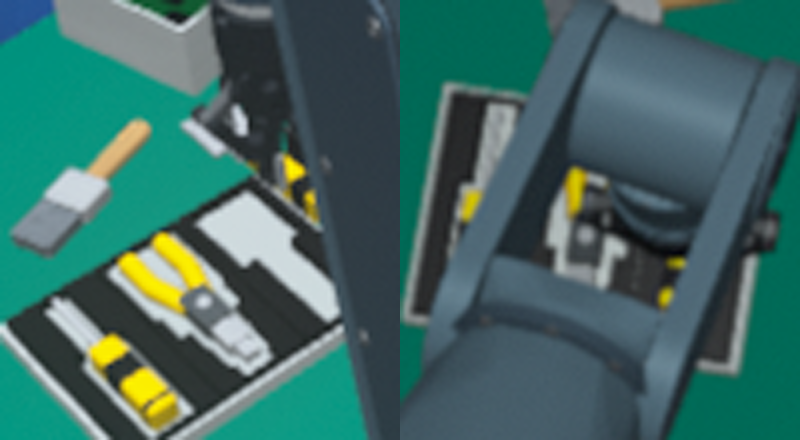

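The scraper is held, with its handle at (300,185) in the left crop, heading the right way over its pocket. The other two tools are still in place.

Call:
move_arm:
  motion:
    - [[0,-0.025,0.5],[0,0,0],5]
    - [[0,-0.025,1.0],[0,0,0],5]
    - [[0,-0.025,1.4],[0,0,0],5]
    - [[0,-0.025,1.6],[0,0,0],5]
    - [[0,-0.025,1.7],[0,0,0],5]
    - [[0,-0.025,1.74],[0,0,0],5]
    - [[0,-0.025,1.75],[0,0,0],5]
    - [[0,-0.025,1.75],[0,0,0],5]

```text
time_s: 21.8
eef_pos: [0.552, -0.0555, 0.0359]
eef_rot: [0.001, 0.066, 0.998, -0.0]
wrist_force: [-0.3, -0.1, -1.0]
opening: 0.188
```

Call:
move_arm:
  motion:
    - [[0,0.01,0.02],[0,0,0],5]
    - [[0,0.01,0.035],[0,0,0],5]
    - [[0,0.01,0.035],[0,0,0],5]

```text
time_s: 22.18
eef_pos: [0.552, -0.0549, 0.0344]
eef_rot: [0.0, 0.066, 0.998, -0.0]
wrist_force: [-3.4, 0.5, 7.5]
opening: 0.19
```

On the floor. Now release, lift, and move clear so the cameras can see the tray.

Call:
move_arm:
  motion:
    - [[0,0,-0.01],[0,0,0],38]
    - [[0,0,-0.01],[0,0,0],42]
    - [[0,0,-0.01],[0,0,0],42]
    - [[0,0,-0.3],[0,0,0],42]
    - [[0,0,-1.0],[0,0,0],42]
    - [[0,0,-2.0],[0,0,0],50]
    - [[0,0,-2.5],[0,0,0],60]
    - [[0,0,-2.5],[0,0,0],60]

```text
time_s: 23.18
eef_pos: [0.5539, -0.0554, 0.1878]
eef_rot: [0.004, 0.066, 0.998, -0.001]
wrist_force: [0.0, 0.3, -0.7]
opening: 0.602
```

```bash
python3 tgt.py .242,-.522,.24,.435
```

```text
t 23.18 pos [ 0.5539 -0.0554  0.1878] open 0.602 F [ 0.   0.3 -0.7]
[ 4.123 -8.394 -0.891] [ 0.068  0.034 18.439]
```

Call:
move_arm:
  motion:
    - [[4.1,-8.4,-0.9],[0,0,10],60]
    - [[4.1,-8.4,-0.9],[0,0,10],60]
    - [[4.1,-8.4,-0.9],[0,0,10],60]
    - [[4.1,-8.4,-0.9],[0,0,10],60]
    - [[4.1,-8.4,-0.9],[0,0,10],60]
    - [[4.1,-8.4,-0.9],[0,0,10],60]
    - [[4.1,-8.4,-0.9],[0,0,10],60]
    - [[4.1,-8.4,-0.9],[0,0,10],60]
    - [[4.1,-8.4,-0.9],[0,0,10],60]
    - [[4.1,-8.4,-0.9],[0,0,10],60]

```text
time_s: 24.42
eef_pos: [0.2383, -0.5247, 0.2365]
eef_rot: [-0.0, 0.694, 0.72, -0.0]
wrist_force: [1.3, 0.7, -0.0]
opening: 0.602
```

Call:
move_arm:
  motion:
    - [[0,0,0],[0,0,0],60]
    - [[0,0,0],[0,0,0],60]
    - [[0,0,0],[0,0,0],60]
    - [[0,0,0],[0,0,0],60]

```text
time_s: 24.92
eef_pos: [0.2421, -0.5214, 0.2373]
eef_rot: [0.0, 0.691, 0.722, -0.0]
wrist_force: [-0.1, -0.6, 0.5]
opening: 0.603
```

```bash
python3 - <<'E'
from h import *
a,b=viewer.camera("side"),viewer.camera("top")
f=lambda i,s:cv2.resize(i,None,fx=s,fy=s,interpolation=cv2.INTER_CUBIC)
cv2.imwrite("pics/f1.png",np.hstack([f(a[175:265,150:265],3.4)[:300,:390],f(b[115:205,200:305],3.4)[:300,:357]]))
o=cv2.imread("pics/top0.png"); d=cv2.absdiff(o,b).max(2)
for n,(x,y,w,h) in dict(needle=(122,210,68,28),wide=(338,176,60,28),long=(322,215,72,28)).items(): print(n,d[y:y+h,x:x+w].max(),d[y:y+h,x:x+w].mean())
E
```

```text
needle 9 1.5798319327731092
wide 7 1.6291666666666667
long 10 1.5674603174603174
```

View pics/f1.png

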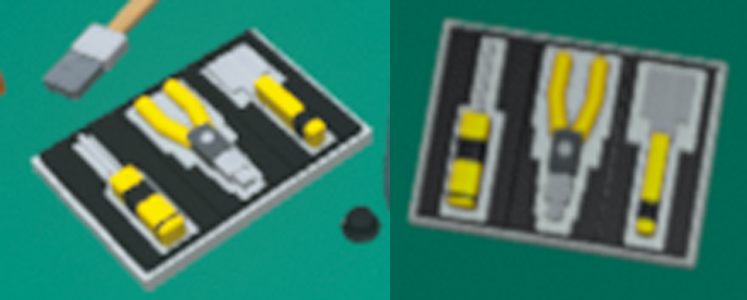

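```bash
python3 - <<'E'
from fit import *
ins=dict(driver=[.6019,.1004,-.133],cutter=[.5918,.0211,3.013],scraper=[.5815,-.0583,-.132])
for cam in("top","side"):
    im=viewer.camera(cam).astype(int); m=((im[...,2]>130)&(im[...,0]<90)).astype(np.uint8)
    for n,p in ins.items():
        zt=dict(driver=.038,cutter=.033,scraper=.038)[n]-.006
        uv=np.argwhere(m)[:,::-1]; w=unproj(cam,uv,zt)[:,:2]-p[:2]
        c,s=np.cos(p[2]),np.sin(p[2]); l=np.c_[w@[c,s],w@[-s,c]]*1000; l=l[(abs(l[:,0])<95)&(abs(l[:,1])<38)]
        print(cam,n,"x",l[:,0].min().round(),l[:,0].max().round(),"y",l[:,1].min().round(1),l[:,1].max().round(1))
E
```

```text
top driver x -75.0 9.0 y -11.1 15.0
top cutter x -77.0 -3.0 y -24.0 24.9
top scraper x -73.0 15.0 y -8.4 8.0
side driver x -83.0 14.0 y -12.5 16.0
side cutter x -81.0 -1.0 y -24.4 24.6
side scraper x -82.0 19.0 y -11.7 14.4
```

All three lie within their pocket outlines. The driver is about 2 mm off centre, with 8 mm of play.

```bash
python3 -c "
from bench import workorder; print(workorder.hand_in())"
```

```text
the job is handed in; nothing more can be done
None
```

I laid the short screwdriver, the side cutters and the narrow scraper, in that order, each in its own pocket of the tray. The job is handed in at about 25 s of robot time, with the arm back near its start position and touching nothing.

**Seating:** Each tool met the pocket floor at the expected height, with about 7–10 N of contact before I let go. The final pictures show all three lying inside their pockets. The driver is about 2 mm off centre, because my release move included an unintended sideways shift of about 3 mm. The other two are within 1 mm in the top view.

**Look-alikes:** The long screwdriver, needle-nose pliers and wide scraper show no change from the first top picture.

**Disagreement between checks:** In the last check the side camera gave handle outlines several millimetres larger than the top camera. I put this down to its slanted view also catching the handle sides. I did not measure flatness separately; it rests on the contact heights and the pictures.

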